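Open the bottle with the unknown thread

TASK

Unscrew the white ribbed cap of the bottle in the rack so that the bottle can be filled: nobody knows whether its thread is right- or left-handed, so try it gently one way and, if it sticks, the other, turn it the way that gives until it comes free (about a fifth of a turn), and only then lift it straight off. Finish while still gripping the cap, upright and still, held directly above the bottle with a clear gap of 3 cm or more between the cap and the mouth, and leave everything else where it is.

Things in the scene. Friction and masses are not known exactly. Their poses are not given: they have to be found in the camera images.
- rack: Bottle rack, braked and fixed, its bottles clamped; origin at the centre of its underside, on the counter. Foot disc 296 mm across, 12 mm thick; dark steel hub 50 mm across, 160 high; arms of paired bars, top 112 mm up, out to 135 mm, along its +x, +y, -x, -y. 105 mm from the centre: capped clear bottle in arm +x, corked green one (161 mm high) in -x, open amber one (132 mm) in -y; +y is empty.
- neck (a point): Centre of the mouth (top rim) of the clear glass bottle, 160 mm above the counter, on its upright axis; axes parallel to the rack's (z up). The cap covers the neck: 25 mm across, lug threads 41 mm across. The cap has about 2 mm of side play on it.
- cap_center (a point): Centre, half-way up, of the loose white ribbed round cap: 52 mm across, 47 mm high, about 50 g, z up its axis. Screwed on: centre 148.5 mm above the counter, on the bottle's axis; top at 172 mm, lower edge at 125 mm (13 mm above the rack's arms). It can be gripped at any yaw.
- cap: The same cap; origin at the centre of its lower edge. Lug thread, hand unseen, changes each start (right: opens anticlockwise from above; left: clockwise). Wrong way: hard stop within 0.25 rad. Right way: moves easily without rising, free to lift when turned 1.05 to 1.45 rad from its start; hard stop near 1.6 rad. Before that it lifts 1.5 mm only. It stays where it is left.
- cup_center (a point): Bystander: small aluminium cup, 64 mm across, 70 mm high; point half-way up.
- scoop_center (a point): Bystander: blue plastic scoop with a 70 x 50 x 30 mm tray; point at the tray's centre, 15 mm up; handle along its -x, to 119 mm from the point.
- clear_cap_center (a point): Bystander: spare clear plastic cap, 36 mm across, 22 mm high, lying on the rack's foot between the +x and +y arms; point half-way up. Not the cap to be opened.
- jar_center (a point): Bystander: closed glass jar, 70 mm across, 100 mm high; point half-way up.
- bowl_center (a point): Bystander: white bowl, 120 mm across, 45 mm high; point half-way up.
- lid_grip (a point): Bystander: grip bar on the sliding lid of the wooden drawer organizer box (260 x 150 x 55 mm); point on top of the bar, 74 mm above the counter.

How it is judged (in metres and radians):
On the way, in this order (a step that is already met when the one before it is completed fails the run):
1. the cap, still down on the neck, has been turned open (angle between the x axis of cap and the x axis of rack, either way round above 0.75 rad and z of cap_center in the frame of neck below -0.006 m and horizontal distance between cap_center and neck below 0.006 m), for 0.05 s.
2. the cap is lifted clear of the neck in the fingers (z of cap_center in the frame of neck above 0.05 m and contact force between the fingers and cap above 1 N), for 0.2 s.
At the end, for the whole second after the job is handed in: The fingers hold the cap upright (within 17 deg), at rest, its centre within 60 mm sideways of the bottle axis and at least 50 mm above the mouth (gap 26 mm), touching nothing of the rack; it was turned open over 43 deg while down on the neck, then lifted (all of step 2 and horizontal distance between cap_center and neck below 0.06 m and angle between cap_center's own z axis and vertical below 0.3 rad and contact force between cap and rack below 0.1 N and linear speed of cap below 0.05 m/s); the arm keeps its last pose, push and grip.
It fails at once if a bystander (cup, scoop, spare cap, jar, bowl or organizer lid) is moved by more than 30 mm (distance of any of cup_center, scoop_center, clear_cap_center, jar_center, bowl_center, lid_grip from where it was at the start of the episode above 0.03 m).
It also fails if it takes over 45 s, if anything falls off the work surface, if the arm or the gripper's body presses on something with over 40 N, if the wrist force passes 120 N, or if a joint passes its speed limit or range.

ROBOT

A 6-joint arm with a two-finger parallel gripper is mounted at the origin on the work surface. World frame = base frame: x ahead of the robot, y to its left, z up, the work surface at z = 0. Lengths are in mm, angles in degrees, forces in N, time in s.
With the tool pointing down it reaches from about 375 to 975 mm from the base axis. Payload 3.8 kg.
Tool frame: the origin (TCP) lies midway between the tips of the shut fingers; the grasp point (between the pads) lies 19 mm behind it; z points along the fingers, y is the direction in which the jaws open and shut (so a half turn about z gives the same grasp; the last joint's range is limited). The gripper opens to 85 mm and grips with 20 to 120 N. Pads are 22 mm wide; open, the fingers measure 114 mm over their backs; the gripper's body (76 mm by 85 mm) begins 54 mm behind the grasp point. The pads swing forward as they close: fully open they stand 13 mm farther back than shut.
Start: joints at [-66.285, 15.12, 91.902, -0, 72.978, -2.114], TCP at [294.082, -607.564, 231.28] pointing down, gripper open.
Joint ranges: [-150.88, 150.88], [-54.13, 125.18], [17.81, 147.31], [-75.09, 255.09], [0, 152.58], [-146.25, 146.25]. Speed limits (degrees/s): [147.25, 147.25, 180, 180, 180, 180].

INTERFACE

Orientations are given as a 3x3 rotation matrix whose columns are the frame's x, y, z axes.
In Python, from plant import robot, viewer, workorder gives the robot as it stands.
- The arm moves only by the tool play_rows, never from a script. Its arguments are lists of equal length, an entry for each row: "translation": the shift along the world's x, y, z in cm, a list of three; "yaw": the turn about the world's z in degrees; "grip": the opening, from 0 (shut) to 1 (fully open). In form: {"translation": [[dx, dy, dz], ...], "yaw": [yaw, ...], "grip": [grip, ...]}. A call has 1 to 5 rows; each row shifts and turns the commanded pose from where the row before left it; what a row does not reach is not made up. A row lasts 1/8 s, in which the tool goes at most 62.5 mm and 10.7 degrees, less where a joint would pass 70% of its speed; a pose out of reach is approached as far as the arm can. A call with a gripper value outside its range is refused whole. The fingers move at their own pace and stop on an object; "grip_force" is the grip in N (left out, the last holds). Time passes only in rows, so rows that do not move let the fingers close. It gives the time, the measured TCP pose, the force and the opening at its end, in the units of the state.
- robot.sense(): the state, without advancing time (a new reading comes with each control period).
- viewer.grab_frame(name): name is "scene" or "top" or "wrist"; returns a dict with "pixels" (384x512x3 uint8, red, green, blue), "z_map" (384x512 float32, mm along the optical axis (not along the pixel's ray), 0 where there is no reading), "K" (3x3 intrinsics, pixels), "R" (3x3) and "t" (3): a world point X has camera coordinates R X + t. Camera axes: x right, y down, z forward; pixel columns grow to the right and rows downward; lengths in mm; the calibration is good to about 2 mm. A picture is of the moment at which its call begins.
- workorder.job_done(): hands the job in, once; it reports no verdict.
Trained networks look in a picture, given as the dict that the camera call returned (one of the last four; its "shot" number tells which), for a name from the list of things; names that differ only in an ending like _2 or _b are one class to them, and where a whole thing is asked for, a point or a joint stands for the part that bears it (a point fixed in the world has none). Each returns a list of dicts, best first, with "conf" (0 to 1); they miss things now and then, are a little off and sometimes report something else, mostly with a low value. They report only what shows in the picture. A call takes as long as a camera call.
- viewer.masks_of(picture, query): "pixels" (384x512 bool, what is visible of it) and "rect" ([left, top, right, bottom] in pixels, round what is visible of it).
The state is a dict: "t": time; "q": joint angles; "qvel": joint speeds; "joint_torque": joint torques, N m; "ee_pos": TCP position; "ee_rot": TCP orientation; "contact_force": force on the tool from outside, world axes, zero at the start; "moment": the same for the moment, N m; "gripper_width": opening from 0.0 (shut) to 1.0 (fully open).
Only numpy, scipy, OpenCV 4.12 (cv2) and the standard library are available. Lean on these libraries where they do the work, as an engineer would, in place of code of your own. Each camera call takes 0.05 s, during which the arm holds its last target.

## Working session

There is one attempt and no reset: what is moved stays moved. The work goes in short steps, Python scripts to look and compute and a tool call to move; the robot and the scene stay as the last step left them, time stands still between calls to the robot, and variables do not carry over. Pictures are saved under pics/ and viewed, and the job is handed in when it is done.

Besides the shell and the picture viewer there is one more tool, called after ">>>" by a JSON object that holds its "fn" and its "kwargs", one argument or row to a line. play_rows: Moves the arm, as the interface text tells. Its arguments: {"type":"object","properties":{"translation":{"type":"array"},"yaw":{"type":"array"},"grip":{"type":"array"},"grip_force":{"type":"number"}},"required":["translation","yaw","grip"]}

```bash
mkdir -p pics
cat > h.py <<'E'
import numpy as np, cv2
from plant import robot, viewer, workorder
def save(f,n): cv2.imwrite('pics/'+n,f['pixels'][:,:,::-1])
def pts(f,mask):
    v,u=np.nonzero(mask&(f['z_map']>0)); z=f['z_map'][v,u]
    c=np.linalg.inv(f['K'])@np.vstack([u*z,v*z,z]); 
    return (f['R'].T@(c-np.array(f['t']).reshape(3,1))).T
E
python3 - <<'E'
from h import *
s=robot.sense();print(s['t'],s['ee_pos'],s['ee_rot'],s['gripper_width'])
for n in ['scene','top']:
    f=viewer.grab_frame(n);save(f,n+'0.png')
    for q in ['cap','rack','clear_cap_center']:
        for m in viewer.masks_of(f,q)[:3]:
            p=pts(f,m['pixels']); print(n,q,m['conf'],m['rect'],len(p))
            if len(p): print(np.percentile(p,[2,50,98],axis=0).round(1).tolist())
E
```

```text
0.0 [ 293.78188084 -606.9118176   229.97606822] [[ 9.00103716e-01  4.35674742e-01 -9.04872704e-04]
 [ 4.35675678e-01 -9.00101472e-01  2.01079785e-03]
 [ 6.15765830e-05 -2.20415765e-03 -9.99997569e-01]] 1.0014965178687367
scene cap 0.91 [211.0, 180.7, 234.4, 208.7] 497
[[611.5, -32.5, 129.0], [641.0, 0.6, 162.4], [657.5, 13.1, 172.6]]
scene cap 0.24 [208.7, 182.7, 320.6, 290.9] 8678
[[476.3, -27.1, 3.1], [602.1, 101.4, 13.5], [717.4, 215.0, 158.4]]
scene rack 0.62 [207.9, 183.4, 322.1, 291.3] 8787
[[471.8, -28.3, 1.8], [602.4, 101.1, 13.5], [717.8, 214.6, 158.5]]
scene clear_cap_center 0.56 [218.6, 251.6, 233.0, 265.2] 160
[[674.2, 35.9, 15.0], [690.6, 54.3, 31.5], [703.3, 64.2, 35.9]]
scene clear_cap_center 0.24 [205.1, 182.5, 321.4, 290.1] 8639
[[479.7, -25.0, 5.0], [602.5, 101.4, 13.6], [717.2, 214.4, 158.6]]
top cap 0.59 [238.2, 157.0, 254.3, 173.5] 195
[[605.0, -41.5, 138.4], [625.1, -18.0, 171.8], [651.7, 3.6, 180.1]]
top rack 0.96 [183.6, 145.2, 263.1, 225.5] 4694
[[443.0, -59.3, 3.5], [566.1, 75.2, 14.4], [711.0, 203.8, 160.2]]
```

View pics/scene0.png

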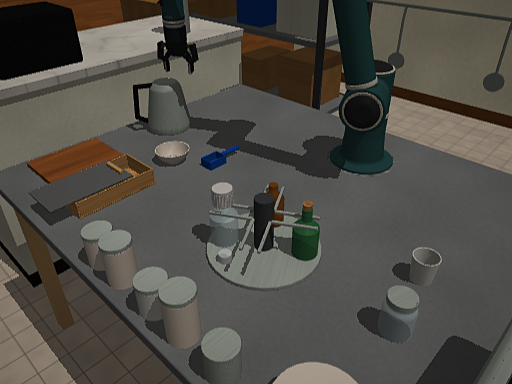

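View pics/top0.png

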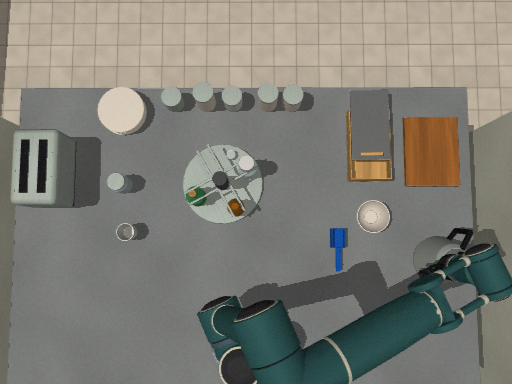

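Run:
```python
from h import *
for n in ['scene','top']:
    f=viewer.grab_frame(n)
    C=-f['R'].T@np.array(f['t']).ravel();print(n,'cam',C.round(0))
    def backproj(uv,z):
        d=f['R'].T@np.linalg.inv(f['K'])@np.array([uv[0],uv[1],1.]); return C+d*(z-C[2])/d[2]
    for q in ['cap','rack']:
        m=viewer.masks_of(f,q)[0];p=pts(f,m['pixels'])
        if q=='rack':
            s=p[(abs(p[:,2]-12)<5)]
            c,r=cv2.minEnclosingCircle(s[:,:2].astype(np.float32));print('foot',c,r,np.median(s[:,2]))
            s=p[(p[:,2]>152)&(p[:,2]<166)];print('hubtop',len(s),np.median(s,axis=0))
            cv2.imwrite(f'pics/z{n}.png',cv2.resize(f['pixels'][140:300,150:350,::-1],(800,640)[:2] if 0 else (750,600),interpolation=cv2.INTER_CUBIC))
        else:
            s=p[(abs(p[:,2]-172)<4)];c,r=cv2.minEnclosingCircle(s[:,:2].astype(np.float32))
            print('captop',len(s),np.median(s,axis=0).round(1),c,r)
            v,u=np.nonzero(m['pixels']);print('centroid bp',backproj((u.mean(),v.mean()),172 if n=='top' else 148.5), backproj((u.mean(),v.mean()),160))
            x=p[(p[:,2]>128)&(p[:,2]<168)]
            from scipy.optimize import least_squares
            o=least_squares(lambda a:np.hypot(x[:,0]-a[0],x[:,1]-a[1])-26,[630,-10],loss='soft_l1',f_scale=2);print('cyl',o.x,np.median(abs(o.fun)))
```

```text
scene cam [1201.  651.  741.]Traceback (most recent call last):
  File "<stdin>", line 8, in <module>
IndexError: list index out of range
```

Run:
```python
from h import *
f=viewer.grab_frame('top')
cv2.imwrite('pics/ztop2.png',cv2.resize(f['pixels'][135:235,170:280,::-1],(660,600),interpolation=cv2.INTER_CUBIC))
```

```text
(no output)
```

View pics/ztop2.png

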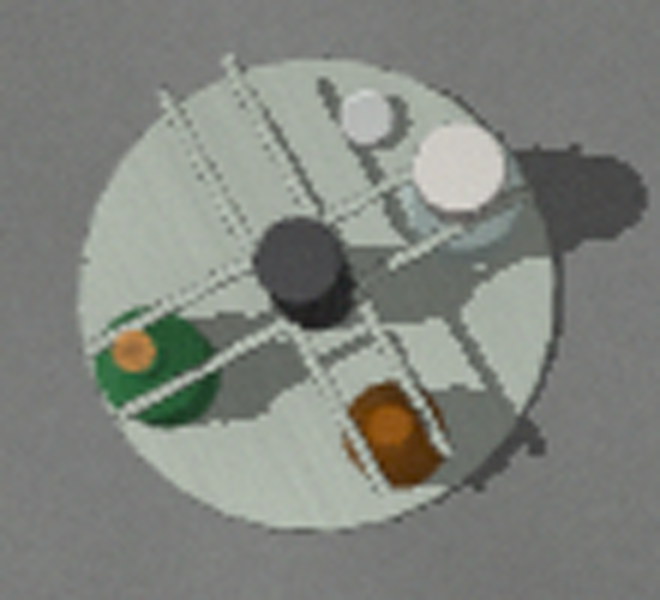

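Run:
```python
from h import *
from scipy.optimize import least_squares
for n in ['scene','top']:
    f=viewer.grab_frame(n)
    C=-f['R'].T@np.array(f['t']).ravel();print(n,'cam',C.round(0))
    def backproj(uv,z):
        d=f['R'].T@np.linalg.inv(f['K'])@np.array([uv[0],uv[1],1.]); return C+d*(z-C[2])/d[2]
    p=pts(f,np.ones((384,512),bool))
    r=p[(p[:,2]>8)&(p[:,2]<17)&(np.hypot(p[:,0]-600,p[:,1]-90)<190)]
    c,rad=cv2.minEnclosingCircle(r[:,:2].astype(np.float32));print('foot',c,rad)
    s=p[(p[:,2]>153)&(p[:,2]<166)&(np.hypot(p[:,0]-c[0],p[:,1]-c[1])<40)];print('hubtop',len(s),np.median(s,axis=0))
    s=p[(abs(p[:,2]-172)<4)&(np.hypot(p[:,0]-630,p[:,1]+10)<60)];print('captop',len(s),np.median(s,axis=0).round(1),cv2.minEnclosingCircle(s[:,:2].astype(np.float32)))
    x=p[(p[:,2]>130)&(p[:,2]<168)&(np.hypot(p[:,0]-630,p[:,1]+10)<50)]
    o=least_squares(lambda a:np.hypot(x[:,0]-a[0],x[:,1]-a[1])-26,[630,-10],loss='soft_l1',f_scale=2);print('cyl',len(x),o.x,np.median(abs(o.fun)))
    if n=='top':
        # pixel picks from zoom (x6)
        for nm,u,v,z in [('cap',459,168,172),('hub',300,260,160),('foot',318,294,12),('green',134,351,161),('amber',390,425,132),('clear',368,117,34)]:
            print(nm,backproj((170+u/6-.5,135+v/6-.5),z).round(1))
```

```text
scene cam [1201.  651.  741.]
foot (581.7398681640625, 78.89301300048828) 148.63784790039062
hubtop 225 [584.27935979  81.98409878 158.94904977]
captop 209 [633.1 -11.4 171.1] ((631.6724853515625, -12.565961837768555), 26.34591293334961)
cyl 281 [630.86475153 -13.7137489 ] 0.8845361541678578
top cam [ 372.  -49. 1703.]
foot (599.3452758789062, 91.05818939208984) 188.6293487548828
hubtop 109 [582.02762856  77.03677169 160.24100742]
captop 139 [630.8 -17.9 172. ] ((629.4117431640625, -18.77825927734375), 25.801593780517578)
cyl 40 [630.46473863 -19.06775815] 0.7133549171413929
cap [629.6 -17.9 172. ]
hub [579.3  72.  160. ]
foot [578.   72.3  12. ]
green [527.8 164.9 161. ]
amber [488.   22.2 132. ]
clear [684.6  40.6  34. ]
```

>>> {"fn": "play_rows", "kwargs": {
  "translation": [
    [0, 0, 4],
    [0, 2, 4],
    [2.4, 4.2, 0],
    [2.4, 4.2, 0],
    [2.4, 4.2, 0]
  ],
  "yaw": [0, 0, 5, 5, 5],
  "grip": [1, 1, 1, 1, 1]
}}

```text
t: 1.27
ee_pos: [366.6, -460.4, 311.7]
ee_rot: [[0.755, 0.655, 0.001], [0.655, -0.755, -0.001], [0.0, 0.001, -1.0]]
contact_force: [0.1, 0.3, -0.1]
gripper_width: 0.996
```

>>> {"fn": "play_rows", "kwargs": {
  "translation": [
    [2.4, 4.2, 0],
    [2.4, 4.2, 0],
    [2.4, 4.2, 0],
    [2.4, 4.2, 0],
    [2.4, 4.2, 0]
  ],
  "yaw": [5, 5, 5, 5, 5],
  "grip": [1, 1, 1, 1, 1]
}}

```text
t: 1.9
ee_pos: [486.7, -250.2, 311.6]
ee_rot: [[0.407, 0.913, 0.001], [0.913, -0.407, -0.0], [-0.0, 0.001, -1.0]]
contact_force: [1.0, -0.0, -0.8]
gripper_width: 0.997
```

>>> {"fn": "play_rows", "kwargs": {
  "translation": [
    [2.4, 4.2, 0],
    [2.4, 4.2, 0],
    [2.4, 4.2, 0],
    [2.4, 4.2, 0],
    [2.4, 4.2, 0]
  ],
  "yaw": [5, 5, 5, 5, 3],
  "grip": [1, 1, 1, 1, 1]
}}

```text
t: 2.52
ee_pos: [606.8, -40.1, 311.6]
ee_rot: [[0.018, 1.0, 0.001], [1.0, -0.018, -0.0], [-0.0, 0.001, -1.0]]
contact_force: [0.3, -0.3, -0.3]
gripper_width: 1.0
```

Run:
```python
from h import *
s=robot.sense();print(s['q'],s['ee_pos'])
f=viewer.grab_frame('wrist');save(f,'w1.png')
C=-f['R'].T@np.array(f['t']).ravel();print(C)
p=pts(f,np.ones((384,512),bool))
s=p[(abs(p[:,2]-172)<6)&(np.hypot(p[:,0]-630,p[:,1]+15)<60)];print(len(s),np.median(s,axis=0),cv2.minEnclosingCircle(s[:,:2].astype(np.float32)) if len(s) else '')
for m in viewer.masks_of(f,'cap')[:2]: print(m['conf'],m['rect'])
```

```text
[-6.12203398e+00  5.65129338e+00  9.45904168e+01 -8.20158185e-03
  7.97218194e+01 -5.07192795e+00] [606.75472208 -40.08581999 311.56285566]
[608.58522132  38.54459631 453.77001823]
1999 [631.24100294 -15.40334668 171.74763743] ((631.1060791015625, -16.031179428100586), 26.62229347229004)
0.97 [254.0, 128.2, 300.1, 182.3]
```

View pics/w1.png

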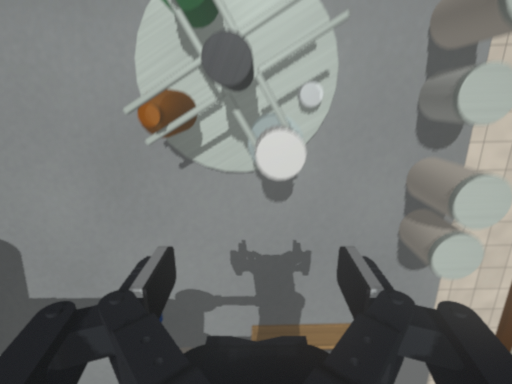

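>>> {"fn": "play_rows", "kwargs": {
  "translation": [
    [1.2, 1.2, 0],
    [1.2, 1.2, -2],
    [0, 0, -4],
    [0, 0, -3],
    [0, 0, 0]
  ],
  "yaw": [0, 0, 0, 0, 0],
  "grip": [1, 1, 1, 1, 1]
}}

```text
t: 3.25
ee_pos: [627.3, -17.7, 216.2]
ee_rot: [[0.022, 1.0, -0.009], [1.0, -0.022, 0.001], [0.0, -0.009, -1.0]]
contact_force: [-0.0, 0.7, 0.4]
gripper_width: 1.002
```

Run:
```python
from h import *
s=robot.sense();print(s['q'],s['ee_pos'])
f=viewer.grab_frame('wrist');save(f,'w2.png')
p=pts(f,np.ones((384,512),bool))
s=p[(abs(p[:,2]-172)<6)&(np.hypot(p[:,0]-630,p[:,1]+15)<60)];print(len(s),np.median(s,axis=0),cv2.minEnclosingCircle(s[:,:2].astype(np.float32)) if len(s) else '')
```

```text
[-3.89515328e+00  1.09132150e+01  9.86231262e+01  3.27982818e-03
  7.09550011e+01 -2.66018880e+00] [627.33081068 -17.737302   216.19396877]
3804 [631.53816743 -14.35288645 171.71459746] ((631.123046875, -16.02566146850586), 26.059812545776367)
```

View pics/w2.png

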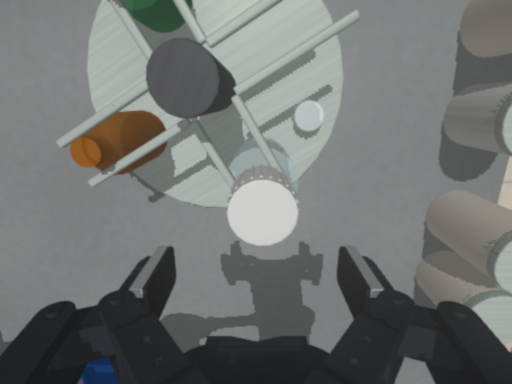

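>>> {"fn": "play_rows", "kwargs": {
  "translation": [
    [0.2, 0.1, 0],
    [0.15, 0.05, -1],
    [0, 0, -1.5],
    [0, 0, -1.5],
    [0, 0, 0]
  ],
  "yaw": [0, 0, 0, 0, 0],
  "grip": [1, 1, 1, 1, 1]
}}

```text
t: 3.92
ee_pos: [631.8, -15.9, 178.5]
ee_rot: [[0.02, 1.0, -0.005], [1.0, -0.02, 0.0], [0.0, -0.005, -1.0]]
contact_force: [0.2, 0.3, 0.1]
gripper_width: 1.003
```

>>> {"fn": "play_rows", "kwargs": {
  "translation": [
    [0, 0, -1.2],
    [0, 0, -1.2],
    [0, 0, -1.2],
    [0, 0, -1.2],
    [0, 0, 0]
  ],
  "yaw": [0, 0, 0, 0, 0],
  "grip": [1, 1, 1, 1, 1]
}}

```text
t: 4.55
ee_pos: [632.4, -16.0, 131.5]
ee_rot: [[0.02, 1.0, -0.003], [1.0, -0.02, 0.0], [0.0, -0.003, -1.0]]
contact_force: [0.1, 0.9, 0.5]
gripper_width: 0.999
```

>>> {"fn": "play_rows", "kwargs": {
  "translation": [
    [-0.1, 0, -0.3],
    [0, 0, 0],
    [0, 0, 0],
    [0, 0, 0],
    [0, 0, 0]
  ],
  "yaw": [0, 0, 0, 0, 0],
  "grip": [0.75, 0.68, 0.6, 0.5, 0.5],
  "grip_force": 25
}}

```text
t: 5.18
ee_pos: [632.9, -16.1, 130.8]
ee_rot: [[0.02, 1.0, 0.001], [1.0, -0.02, -0.0], [-0.0, 0.001, -1.0]]
contact_force: [-0.3, -0.2, 2.0]
gripper_width: 0.604
```

Run:
```python
from h import *
s=robot.sense();print(s['q'],s['ee_pos'],s['contact_force'],s['moment'],s['gripper_width'])
f=viewer.grab_frame('wrist');save(f,'w3.png')
p=pts(f,np.ones((384,512),bool))
s=p[(abs(p[:,2]-172)<5)&(np.hypot(p[:,0]-630,p[:,1]+15)<32)];print(len(s),np.median(s,axis=0),cv2.minEnclosingCircle(s[:,:2].astype(np.float32)) if len(s) else '')
```

```text
[-3.71118050e+00  1.50976591e+01  1.02965884e+02  5.54359106e-04
  6.18919871e+01 -2.53785687e+00] [632.88450582 -16.0955236  130.82307224] [-0.26960639 -0.24155271  1.95087125] [-0.00116962  0.0526873   0.01885014] 0.6038143250662519
10523 [632.88508476 -12.65311691 171.72321623] ((630.1128540039062, -15.008825302124023), 31.886241912841797)
```

View pics/w3.png

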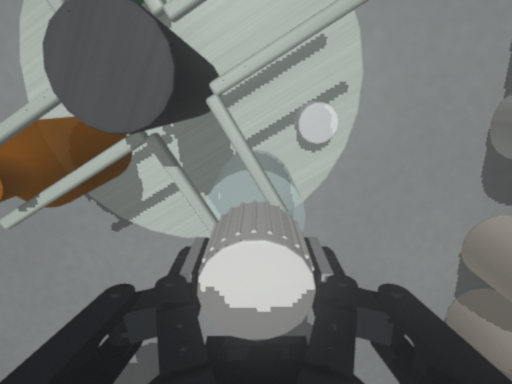

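>>> {"fn": "play_rows", "kwargs": {
  "translation": [
    [0, 0, 0],
    [0, 0, 0],
    [0, 0, 0],
    [0, 0, 0],
    [0, 0, 0]
  ],
  "yaw": [0, 4, 4, 4, 0],
  "grip": [0.5, 0.5, 0.5, 0.5, 0.5],
  "grip_force": 30
}}

```text
t: 5.85
ee_pos: [632.7, -15.6, 130.9]
ee_rot: [[-0.185, 0.983, 0.0], [0.983, 0.185, 0.001], [0.001, 0.001, -1.0]]
contact_force: [-2.0, 1.9, 6.0]
gripper_width: 0.604
```

```bash
cat > st.py <<'E'
from h import *
s=robot.sense();R=s['ee_rot'];print(s['t'],'q6',s['q'][5],s['ee_pos'],'yaw',np.degrees(np.arctan2(R[1][0],R[0][0])),s['contact_force'],s['moment'],s['gripper_width'])
E
python3 st.py
```

```text
5.85 q6 -14.432732160853654 [632.69986723 -15.61528715 130.87562852] yaw 100.688736268377 [-2.0236047   1.85863066  5.9551207 ] [ 0.30677319  0.30777104 -0.80981168] 0.6038840816111247
```

>>> {"fn": "play_rows", "kwargs": {
  "translation": [
    [0, 0, 0],
    [0, 0, 0],
    [0, 0, 0],
    [0, 0, 0],
    [0, 0, 0]
  ],
  "yaw": [-4, -4, -4, 0, 0],
  "grip": [0.5, 0.5, 0.5, 0.5, 0.5]
}}

```text
t: 6.48
ee_pos: [632.6, -16.1, 130.9]
ee_rot: [[0.021, 1.0, 0.0], [1.0, -0.021, -0.0], [-0.0, 0.0, -1.0]]
contact_force: [-2.3, 0.7, 5.7]
gripper_width: 0.6
```

```bash
python3 st.py
```

```text
6.475 q6 -2.498389086220601 [632.55948709 -16.05078509 130.881191  ] yaw 88.81301834447352 [-2.31006359  0.65525236  5.65813106] [0.14730561 0.41843371 0.04221968] 0.6001763076400136
```

>>> {"fn": "play_rows", "kwargs": {
  "translation": [
    [0, 0, 0],
    [0, 0, 0],
    [0, 0, 0],
    [0, 0, 0],
    [0, 0, 0]
  ],
  "yaw": [-4, -4, -4, -4, 0],
  "grip": [0.5, 0.5, 0.5, 0.5, 0.5]
}}

```text
t: 7.1
ee_pos: [632.6, -16.1, 130.9]
ee_rot: [[0.296, 0.955, 0.0], [0.955, -0.296, -0.0], [-0.0, 0.0, -1.0]]
contact_force: [-1.7, 0.1, 5.3]
gripper_width: 0.601
```

```bash
python3 st.py
```

```text
7.1 q6 13.531212242981198 [632.57307949 -16.08819235 130.85870591] yaw 72.78467992242338 [-1.67525324  0.06903255  5.3380715 ] [0.190358   0.36437196 0.00335445] 0.6011595798861116
```

>>> {"fn": "play_rows", "kwargs": {
  "translation": [
    [0, 0, 0],
    [0, 0, 0],
    [0, 0, 0],
    [0, 0, 0],
    [0, 0, 0]
  ],
  "yaw": [-6, -6, -6, -6, -6],
  "grip": [0.5, 0.5, 0.5, 0.5, 0.5]
}}

```text
t: 7.72
ee_pos: [632.3, -16.1, 130.9]
ee_rot: [[0.736, 0.677, -0.0], [0.677, -0.736, -0.0], [-0.001, -0.0, -1.0]]
contact_force: [-3.0, -0.4, 6.4]
gripper_width: 0.606
```

```bash
python3 st.py
```

```text
7.725 q6 43.694248263792964 [632.34329837 -16.08849416 130.85992824] yaw 42.62073956714905 [-3.01951888 -0.43845405  6.42870067] [0.16973672 0.4883266  0.04377692] 0.6056461701085387
```

>>> {"fn": "play_rows", "kwargs": {
  "translation": [
    [0, 0, 0],
    [0, 0, 0],
    [0, 0, 0],
    [0, 0, 0],
    [0, 0, 0]
  ],
  "yaw": [-6, -6, -6, -6, 0],
  "grip": [0.5, 0.5, 0.5, 0.5, 0.5]
}}

```text
t: 8.35
ee_pos: [632.5, -15.9, 130.8]
ee_rot: [[0.947, 0.322, -0.0], [0.322, -0.947, -0.0], [-0.0, -0.0, -1.0]]
contact_force: [-1.6, 1.4, 6.3]
gripper_width: 0.603
```

```bash
python3 st.py
```

```text
8.35 q6 67.54697910184703 [632.4775117  -15.86236023 130.84676724] yaw 18.76228162017126 [-1.55861242  1.41806633  6.26335607] [0.29885154 0.43520343 0.00455459] 0.6026447283287111
```

-70° clockwise with near-zero torque; continuing towards the stop.

>>> {"fn": "play_rows", "kwargs": {
  "translation": [
    [0, 0, 0],
    [0, 0, 0],
    [0, 0, 0],
    [0, 0, 0],
    [0, 0, 0]
  ],
  "yaw": [-4, -4, -4, -2, 0],
  "grip": [0.5, 0.5, 0.5, 0.5, 0.5]
}}

```text
t: 8.98
ee_pos: [632.5, -16.0, 130.8]
ee_rot: [[0.996, 0.084, -0.0], [0.084, -0.996, -0.0], [-0.0, 0.0, -1.0]]
contact_force: [-2.7, 1.0, 6.5]
gripper_width: 0.603
```

```bash
python3 st.py
```

```text
8.975 q6 81.51633922996011 [632.52353672 -15.98198243 130.82780255] yaw 4.79539074523902 [-2.65720843  0.95391968  6.47474757] [0.26461821 0.38529486 0.00995764] 0.6027067362900751
```

>>> {"fn": "play_rows", "kwargs": {
  "translation": [
    [0, 0, 0.2],
    [0, 0, 0.2],
    [0, 0, 0],
    [0, 0, 0]
  ],
  "yaw": [-1, 0, 0, 0],
  "grip": [0.5, 0.5, 0.5, 0.5]
}}

```text
t: 9.48
ee_pos: [632.3, -16.1, 133.9]
ee_rot: [[0.998, 0.067, -0.001], [0.067, -0.998, -0.0], [-0.001, -0.0, -1.0]]
contact_force: [-0.3, -0.0, 0.7]
gripper_width: 0.601
```

```bash
python3 st.py
```

```text
9.475 q6 82.46095671531617 [632.32863668 -16.07195891 133.92769398] yaw 3.8297988071865596 [-0.34520354 -0.03662445  0.70252612] [ 0.01666658  0.09015101 -0.05232295] 0.6006964206160209
```

>>> {"fn": "play_rows", "kwargs": {
  "translation": [
    [0, 0, 0.2],
    [0, 0, 0.2],
    [0, 0, 0.2],
    [0, 0, 0]
  ],
  "yaw": [0, 0, 0, 0],
  "grip": [0.5, 0.5, 0.5, 0.5]
}}

```text
t: 9.98
ee_pos: [632.6, -16.0, 140.6]
ee_rot: [[0.998, 0.067, 0.0], [0.067, -0.998, 0.0], [0.0, -0.0, -1.0]]
contact_force: [-1.0, 1.5, -0.5]
gripper_width: 0.602
```

```bash
python3 st.py
```

```text
9.975 q6 82.45960703583366 [632.56956748 -15.96396899 140.56256974] yaw 3.830336471118468 [-0.97240302  1.4858916  -0.48900708] [ 0.16752161  0.20793468 -0.00988037] 0.6024283259633889
```

>>> {"fn": "play_rows", "kwargs": {
  "translation": [
    [0, 0, 1.5],
    [0, 0, 2],
    [0, 0, 2],
    [0, 0, 2],
    [0, 0, 0.5]
  ],
  "yaw": [0, 0, 0, 0, 0],
  "grip": [0.5, 0.5, 0.5, 0.5, 0.5]
}}

```text
t: 10.6
ee_pos: [634.1, -16.2, 223.5]
ee_rot: [[0.998, 0.067, 0.005], [0.067, -0.998, -0.0], [0.005, 0.001, -1.0]]
contact_force: [0.4, 0.7, -1.3]
gripper_width: 0.603
```

>>> {"fn": "play_rows", "kwargs": {
  "translation": [
    [0, 0, 0],
    [0, 0, 0],
    [0, 0, 0],
    [0, 0, 0]
  ],
  "yaw": [0, 0, 0, 0],
  "grip": [0.5, 0.5, 0.5, 0.5]
}}

```text
t: 11.1
ee_pos: [632.2, -16.0, 219.5]
ee_rot: [[0.998, 0.067, -0.001], [0.067, -0.998, 0.0], [-0.001, -0.0, -1.0]]
contact_force: [-0.3, 0.0, -0.6]
gripper_width: 0.607
```

```bash
python3 st.py
python3 - <<'E'
from h import *
for n in ['scene','wrist']:
    f=viewer.grab_frame(n)
    save(f,n+'9.png')
    if n=='scene':cv2.imwrite('pics/zs9.png',cv2.resize(f['pixels'][120:300,170:340,::-1],(560,600),interpolation=cv2.INTER_CUBIC))
    for m in viewer.masks_of(f,'cap')[:1]:
        p=pts(f,m['pixels']); print(n,m['conf'],m['rect'],np.percentile(p,[3,50,97],axis=0).round(1).tolist())
E
```

```text
11.1 q6 82.46173711251613 [632.19856245 -16.01241234 219.46916485] yaw 3.830671161262711 [-0.27171612  0.01764232 -0.55464391] [-0.00854017 -0.05316162 -0.00613324] 0.6072806606532046
scene 0.74 [209.7, 150.5, 227.8, 181.4] [[619.5, -36.9, 214.0], [649.5, -6.1, 247.0], [658.5, 9.7, 261.0]]
wrist 0.71 [197.0, 204.9, 313.8, 341.4] [[613.5, -38.9, 223.0], [642.6, -16.5, 260.3], [658.8, 5.5, 261.5]]
```

View pics/zs9.png

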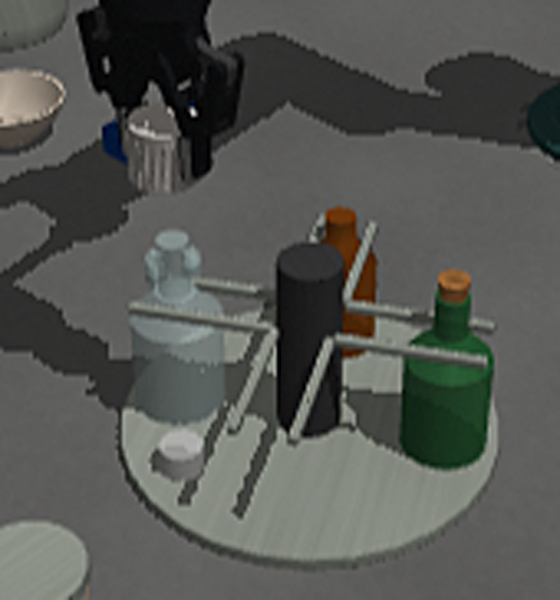

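View pics/wrist9.png

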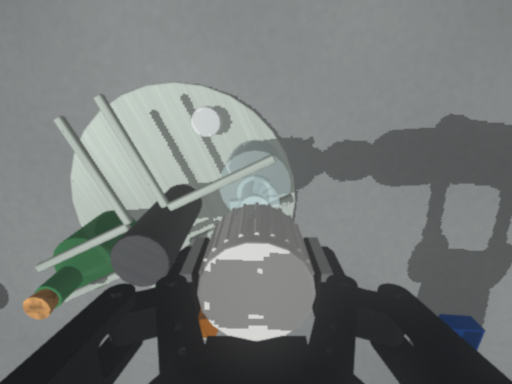

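```bash
python3 -c "
from h import *
print(workorder.job_done())"; python3 st.py
```

```text
the job is handed in; nothing more can be done
None
the job is handed in; nothing more can be done
```

The cap is off: it is gripped upright above the bottle with a gap of about 54 mm, and I handed the job in at about 11 s. `job_done()` gives no verdict.

- **Finding the cap:** The scene and top cameras disagreed by about 5 mm in y. The wrist camera put the cap centre at (631, -16), and I gripped it there at 25 to 30 N.
- **Finding the thread hand:** A gentle 12° turn anticlockwise raised the twisting moment to 0.8 N m. Clockwise turned with almost no moment, so the thread is left-handed.
- **Opening and lifting:** I turned the cap about 85° clockwise (1.48 rad), then lifted in small steps. Nothing pulled back beyond about 0.5 N, roughly the cap's own weight.
- **Last checks:** The top of the cap was at 261 mm and its lower edge at about 214 mm, with the mouth at 160 mm. The tool was about 1 mm from the measured bottle axis, vertical and nearly still. The fingers were at 0.607 open, about 52 mm, which matches the cap.
- **Bystanders:** In the last pictures the rack and spare cap looked unmoved, but I did not measure any bystander's position.
- **Not measured:** I did not check the cap's own turn angle. It may have slipped a little in the fingers during the wrong-way try.

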